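Load the nut-tapping nest and slide its hold-down bar across

ROBOT

A 6-joint arm with a two-finger parallel gripper is mounted at the origin on the work surface; the furniture and walls round the work are solid. World frame = base frame: x ahead of the robot, y to its left, z up, the work surface at z = 0. Lengths are in m, angles in degrees, forces in N, time in s.
With the tool pointing down it reaches from about 0.4 to 0.825 m from the base axis. Payload 7 kg.
Tool frame: the origin (TCP) lies midway between the tips of the shut fingers; the grasp point (between the pads) lies ctrl.grasp_offset behind it (ctrl.grasp_offset is the distance from the TCP to the grasp point, in m); z points along the fingers, y is the line along which they close (so a half turn about z gives the same grasp; the last joint's range is limited). The gripper opens to 88 mm and grips with 3 to 60 N. Pads are 19 mm wide; open, the fingers measure 130 mm over their backs; the gripper's body (78 mm by 193 mm) begins 47 mm behind the grasp point.
Start: joints at [-54.941, 20.546, 0.682, 0, -70.136, -16.507], TCP at [0.215, -0.64, 0.227] pointing down, gripper open.
Joint ranges: [-176.03, 176.03], [-82.01, 121.73], [-58.28, 71.71], [-173.87, 95.51], [-174.79, -0.11], [-173.66, 173.66]. Speed limits (degrees/s): [136.94, 136.94, 172.46, 180, 180, 180].

INTERFACE

Orientations are given as [roll, pitch, yaw] about the fixed x, y, z axes, in that order (R = Rz(yaw) Ry(pitch) Rx(roll)).
In Python, from plant import ctrl gives the robot as it stands. The module is installed in compiled form; this text tells all that it offers.
- The arm moves only by the tool send_rows, never from a script. Its argument "increments" is a list that holds one entry, the list of rows, each a list of 4 numbers: the shift along the world's x, y, z normalised to -1 to 1, where 1 is 0.2 m, then the turn about the world's z normalised to -1 to 1, where 1 is 1.5 rad. In form: [[[x, y, z, roll], ...]]. A call has 1 to 12 rows; each row is the pose to reach, as a shift and turn from the pose commanded when the call began; what a row does not reach only later rows make up. A row lasts 1/8 s, in which the tool goes at most 62.5 mm and 10.7 degrees, less where a joint would pass 70% of its speed; a pose out of reach is approached as far as the arm can. A call with a number of a shift or a turn outside -1 to 1 is refused whole. A call with a gripper value outside its range is refused whole. "jaw" is the opening, from 0 (shut) to 1 (fully open), set as the call begins (left out, the last holds). The fingers move at their own pace and stop on an object; the grip force is fixed at half the most. Time passes only in rows, so rows that repeat a pose let the fingers close. It gives the time, the measured TCP pose, the force, the opening and the grip force at its end, in the units of the state.
- ctrl.get_obs(): the state, without advancing time (a new reading comes with each control period).
- ctrl.snapshot(name): name is "scene" or "top" or "wrist"; returns the picture (420x560x3 uint8, red, green, blue); there is no depth.
- ctrl.calibration(name): a dict with "mtx" (3x3 intrinsics, pixels), "eye" and "attitude" of the camera in the world. Camera axes: x right, y up, looking along -z (the intrinsics and any distortion apply to the point x, -y, -z); pixel columns grow to the right and rows downward; lengths in m; the calibration is good to about 2 mm. A picture is of the moment at which its call begins: read the wrist's pose just before it. calibration takes no time and is no camera call; for the wrist camera it gives the pose at the moment of the call.
- ctrl.close_job(): hands the job in; it is judged then, once.
Trained networks look in the newest picture that a camera, given by its name, has taken for a name from the list of things; names that differ only in an ending like _2 or _b are one class to them, and where a whole thing is asked for, a point or a joint stands for the part that bears it (a point fixed in the world has none). Each returns a list of dicts, best first, with "conf" (0 to 1); they miss things now and then, are a little off and sometimes report something else, mostly with a low value. They report only what shows in the picture. A call takes as long as a camera call.
- ctrl.trace(thing, camera): "mask" (420x560 bool, what is visible of it) and "bbox" ([left, top, right, bottom] in pixels, round what is visible of it).
- ctrl.spot_point(thing, camera): "pixel" ([row, column] in pixels: a listed point, or the origin of a listed thing).
The state is a dict: "clock": time; "joint_pos": joint angles; "qvel": joint speeds; "tau": joint torques, N m; "tool_pos": TCP position; "orientation": TCP orientation; "force": force on the tool from outside, world axes, zero at the start; "moment": the same for the moment, N m; "opening": finger opening in m; "gripper_force": force on a finger pad.
Only numpy, scipy, OpenCV 4.12 (cv2) and the standard library are available. Lean on these libraries where they do the work, as an engineer would, in place of code of your own. Each camera call takes 0.05 s, during which the arm holds its last target. There are 200 camera calls.

TASK

The two loose hex nuts are to have their threads chased: lay them flat in the two slots of the nut nest, one in each. Then slide the steel hold-down bar, by pushing on its turned-up end, across over the nuts, under the strips of the far support and fully home against the end stop, so that its two tap holes stand over the nuts. Leave the other things on the bench where they are.

Things in the scene. Friction and masses are not known exactly. Their poses are not given: they have to be found in the camera images.
- nut_nest: Tapping nest, fixed: dark base plate 70 x 232 x 10 mm, long axis = its y. Origin on the bench, on the centreline, 130 mm from its +y end, 102 mm from its -y end; z up. Along y in mm: near support +128 to +20 (bar parked on it), nest plate +20 to -74 (top z = 16) with two slots, far support -74 to -92, end stop from -92, 42 high. Supports carry the bar at z = 26.
- slot_far (a point): Centre of the floor (z = 10 mm) of the slot nearer the end stop, at nest y = -47 mm; nest axes. Slot 27 mm along nest x (a nut's flats go along these sides, 1.5 mm play each), 34.5 mm along y, 6 mm deep; 2 mm lead-in chamfer on the long sides. A seated nut stands 7 mm above the nest plate, 3 mm under the bar; one lying on the plate blocks it.
- slot_near (a point): The same for the other slot, nearer the parked bar, at nest y = -7 mm; same size and axes.
- hold_down_bar: Steel bar 40 mm wide (its x), 165 mm long (y), 8 mm thick, 0.3 to 0.6 kg, loose; origin: centre of its underside. Parked on the near support, tapered nose to -y, it can only slide along nest y. Two 17 mm tap holes at its y = -37.5 and +2.5 mm. Its +y end is turned up: a round-topped plate 24 mm wide, 8 mm thick, up to 48 mm above the bar's underside (74 mm above the bench).
- push_face (a point): Middle of the outer (+y) face of the bar's turned-up end, 26 mm above the bar's underside (52 mm above the bench); bar axes. Push here to -y.
- bar_home (a point): Where the bar's origin is when it is home: nest y = -9.5 mm, z = 26 mm; nest axes. On both supports the bar runs between side guides (outer faces at nest x = +-29 mm) with dark strips over its edges: top of strips z = 40 mm, 33 mm open between them. The far support's mouth is flared, from nest y = -65 mm, with a small ramp.
- drawer_cabinet: Green drawer cabinet fixed on the bench between the nest and the right-hand end, 198 mm deep (x), 270 mm wide (y), 225 mm high, a drawer standing part open at the front; an obstacle to carry round or over. Origin: centre of its underside.
- nut_1: Galvanised steel M16 hex nut lying flat, 24 mm across flats (a pair of flats faces its +x and -x), 27 mm across corners, 13 mm high, 60 g. Origin: centre of its underside, z up. May lie in front of the nest or on the bench right of the drawer cabinet.
- nut_2: A second nut just like nut_1.
- hex_bolt: M14 hex bolt lying on the bench, 24 x 65 x 21 mm, long axis y; a bystander. Origin: centre of its underside.
- bits_tin: Open steel tin of short bolts, 83 mm across, 77 mm high; a bystander. Origin: about the centre of its underside.
- cup_brush: Wire cup brush lying bristles down, 67 mm across, 54 mm high; a bystander. Origin: centre of its underside.
- spanner: Combination spanner 40 x 227 x 9 mm, long axis y; a bystander. Origin: centre of its underside.
- slim_offcut: Softwood stick 30 x 75 x 22 mm, long axis y, lying near the nest; a bystander. Origin: centre of its underside.
- offcut: Softwood block 45 x 60 x 45 mm; a bystander. Origin: centre of its underside.

How it is judged:
By the outcome, as a careful person would: the job done as asked, in the order asked, and still so for the second after the job is handed in, with the robot touching nothing.
It also fails if it takes over 72 s, if anything falls off the work surface, if the arm or the gripper's body presses on something with over 40 N, if the wrist force passes 120 N, or if a joint passes its speed limit or range.

## Working session

There is one attempt and no reset: what is moved stays moved. The work goes in short steps, Python scripts to look and compute and a tool call to move; the robot and the scene stay as the last step left them, time stands still between calls to the robot, and variables do not carry over. Pictures are saved under pics/ and viewed, at most 10 in all, crops included, and the job is handed in when it is done.

Besides the shell and the picture viewer there is one more tool, called after "Call:" as name([rows], argument=value, ...), one row to a line, values as JSON. send_rows: Moves the arm, as the interface text tells. Its arguments: {"type":"object","properties":{"increments":{"type":"array"},"jaw":{"type":"number"}},"required":["increments"]}

```bash
mkdir -p pics; cat > h.py <<'E'
import numpy as np, cv2
from plant import ctrl
def ray(cam,px,z,cal=None):
    c=cal or ctrl.calibration(cam); K=np.array(c["mtx"]); R=np.array(c["attitude"]); e=np.array(c["eye"])
    if R.shape!=(3,3):
        from scipy.spatial.transform import Rotation as Ro
        R=Ro.from_euler('xyz',R,degrees=True).as_matrix()
    d=np.linalg.inv(K)@[px[1],px[0],1.]; d=R@[d[0],-d[1],-d[2]]
    return e+d*(z-e[2])/d[2]
def save(cam,name):
    im=ctrl.snapshot(cam); cv2.imwrite("pics/"+name+".png",im[:,:,::-1]); return im
E
python3 - <<'E'
from h import *
for c in("scene","top"):
    save(c,c+"0"); cal=ctrl.calibration(c); print(c,cal)
    for t in ["nut_nest","slot_far","slot_near","push_face","hold_down_bar","nut_1","hex_bolt","bits_tin","cup_brush","spanner","slim_offcut","offcut","drawer_cabinet"]:
        try:
            r=ctrl.spot_point(t,c)
            for q in r[:3]: print(c,t,round(q["conf"],2),np.round(q["pixel"],1),np.round(ray(c,q["pixel"],{"slot_far":.01,"slot_near":.01,"push_face":.052,"hold_down_bar":.026}.get(t,0)),4))
        except Exception as e: print(t,e)
o=ctrl.get_obs(); print(o, ctrl.grasp_offset)
a=cv2.imread("pics/scene0.png");b=cv2.imread("pics/top0.png")
E
```

```text
scene {'mtx': array([[402.0572904 ,   0.        , 271.72044434],
       [  0.        , 402.0572904 , 209.42334695],
       [  0.        ,   0.        ,   1.        ]]), 'eye': array([-0.32091421,  0.37398301,  0.76383169]), 'attitude': array([  50.30267974,    0.20155638, -118.06926959])}
scene nut_nest 0.66 [245.  182.9] [0.4734 0.2243 0.    ]
scene slot_far 0.97 [235.6 198.6] [0.4776 0.177  0.01  ]
scene slot_far 0.44 [241.2 138.6] [0.5333 0.3265 0.01  ]
scene slot_near 0.64 [238.4 183.8] [0.4861 0.216  0.01  ]
scene slot_near 0.16 [201.2 363. ] [ 0.3856 -0.3107  0.01  ]
scene push_face 0.57 [238.3 108.6] [0.5327 0.3942 0.052 ]
scene hold_down_bar 0.58 [242.1 142.1] [0.5074 0.3203 0.026 ]
scene nut_1 0.64 [291.4 175. ] [0.3312 0.2913 0.    ]
scene nut_1 0.44 [198.5 365.8] [ 0.4016 -0.3357  0.    ]
scene hex_bolt 0.59 [181.3 362. ] [ 0.4794 -0.3816  0.    ]
scene bits_tin 0.66 [186.  360.2] [ 0.4616 -0.3606  0.    ]
scene cup_brush 0.49 [169.2 367.6] [ 0.5263 -0.4417  0.    ]
scene cup_brush 0.4 [292.6 179.2] [0.323  0.2836 0.    ]
scene spanner 0.51 [220.7 368.7] [ 0.3153 -0.2781  
[... 1304 characters left out ...]
-0.4385  0.    ]
{'clock': 1.4, 'joint_pos': array([-5.49411137e+01,  2.05464720e+01,  6.80559233e-01,  8.64364179e-04,
       -7.01360284e+01, -1.65054262e+01]), 'qvel': array([-0.04723169,  0.09698504,  0.02117997,  0.02442479,  0.03146569,
        0.0023297 ]), 'tau': array([-9.65654290e-04, -5.82381642e+01,  2.93296587e+01,  7.00239480e+00,
        1.23987286e-02, -7.04592753e-05]), 'tool_pos': array([ 0.21472502, -0.63990181,  0.22655205]), 'orientation': array([ 1.79998370e+02, -1.33091618e-03, -1.61446246e+02]), 'force': array([ 0.22335984, -0.09490686, -0.71426458]), 'moment': array([-0.01147545,  0.03810472,  0.04655225]), 'gripper_force': 0.0, 'opening': 0.08757361144172589} 0.0188
```

```bash
python3 -c "
import cv2
b=cv2.imread('pics/top0.png');a=cv2.imread('pics/scene0.png')
cv2.imwrite('pics/tc.png',cv2.resize(b[110:310,110:460],None,fx=2.28,fy=2.28,interpolation=2))
cv2.imwrite('pics/sc.png',cv2.resize(a[140:340,60:410],None,fx=2.28,fy=2.28,interpolation=2))"
```

```text
(no output)
```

View pics/tc.png

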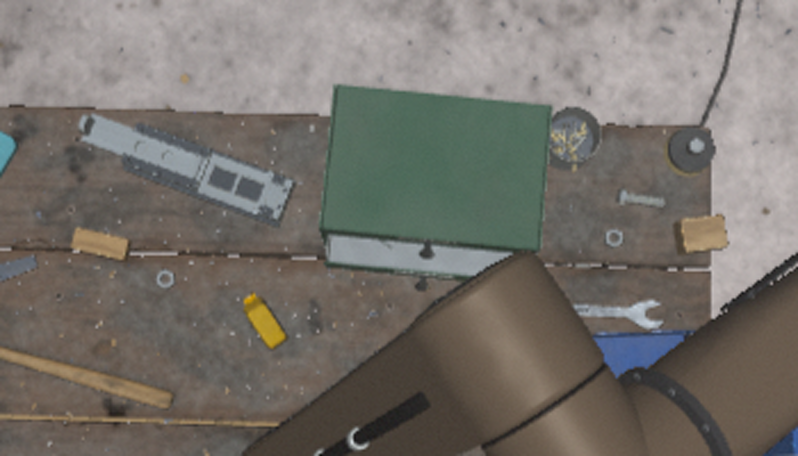

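View pics/sc.png

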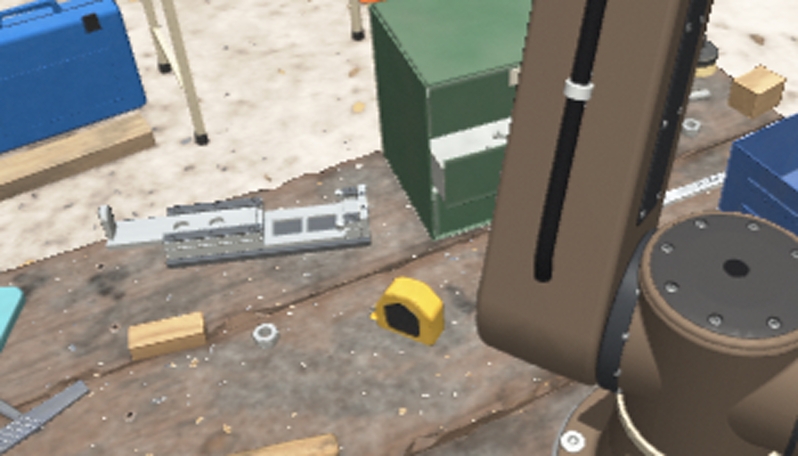

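The pictures show the nest with its bar at upper left (bar tab near top px (147,164), slots near (190,211)). One nut is in front of the nest at (232,182) and the other is right of the cabinet at (214,379). These agree with the network's reports.

```bash
python3 - <<'E'
from h import *
c=ctrl.calibration("wrist"); print(c)
f=2.28
for n,p,z in [("cab topfrontL",(230,322),.225),("cab topfrontR",(250,540),.225),("backL",(85,335),.225),("backR",(105,551),.225),("drawer L",(266,328),.15),("tin",(137,572),.077)]:
    print(n,np.round(ray("top",(110+p[0]/f,110+p[1]/f),z),3))
E
```

```text
{'mtx': array([[329.46693147,   0.        , 283.88899388],
       [  0.        , 329.46693147, 208.52658121],
       [  0.        ,   0.        ,   1.        ]]), 'eye': array([ 0.1368462 , -0.66658089,  0.38421066]), 'attitude': array([-1.73555463e+01, -1.48249233e-02,  1.08546011e+02])}
cab topfrontL [0.381 0.067 0.225]
cab topfrontR [ 0.364 -0.195  0.225]
backL [0.56  0.058 0.225]
backR [ 0.543 -0.207  0.225]
drawer L [0.345 0.062 0.15 ]
tin [ 0.536 -0.256  0.077]
```

Call:
send_rows([
  [[0.2,0.3,0,0],[0.4,0.6,0,0],[0.6,0.9,0,0],[0.63,0.95,0,0],[0.63,0.95,0,0]],
], jaw=1)

```text
clock: 2.02
tool_pos: [0.3418, -0.4483, 0.2272]
orientation: [-180.0, 0.1, -161.3]
force: [-0.3, -0.1, 0.3]
opening: 0.03
gripper_force: 0.0
```

Call:
send_rows([
  [[0.2,0.3,-0.1,0],[0.36,0.58,-0.15,0],[0.37,0.6,-0.15,0],[0.37,0.6,-0.15,0],[0.37,0.6,-0.15,0]],
])

```text
clock: 2.65
tool_pos: [0.4146, -0.3305, 0.1967]
orientation: [-180.0, -0.0, -161.5]
force: [0.0, -0.0, -0.7]
opening: 0.0867
gripper_force: 0.0
```

```bash
cat > nut.py <<'E'
from h import *
import sys
n=sys.argv[1]
cal=ctrl.calibration("wrist"); o=ctrl.get_obs(); save("wrist",n)
print(o["clock"],o["tool_pos"],o["orientation"])
for q in ctrl.trace("nut_1","wrist")[:2]:
    m=q["mask"].astype(np.uint8); cs=cv2.findContours(m,0,cv2.CHAIN_APPROX_NONE)[0]
    c=max(cs,key=cv2.contourArea)[:,0,:]
    P=np.array([ray("wrist",(p[1],p[0]),.0065,cal)[:2] for p in c],np.float32)
    h=cv2.convexHull(P)[:,0,:].astype(float)
    # min width angles of hull
    A=np.radians(np.arange(0,180,1.)); w=[np.ptp(h@[np.cos(a),np.sin(a)]) for a in A]
    s=[w[i]+w[(i+60)%180]+w[(i+120)%180] for i in range(60)]
    r=cv2.minEnclosingCircle(P)
    print(round(q["conf"],2),q["bbox"],"centre",np.round(r,4) if 0 else r,"flat dir deg mod60",int(np.argmin(s)),np.round([min(s)/3,max(s)/3],4))
for q in ctrl.spot_point("nut_1","wrist")[:2]: print(round(q["conf"],2),q["pixel"],np.round(ray("wrist",q["pixel"],0,cal),4))
E
python3 nut.py w1
```

```text
2.65 [ 0.41459157 -0.33051597  0.19668063] [-1.79990075e+02 -4.40545205e-03 -1.61455052e+02]
0.61 [275.6, 171.9, 300.5, 198.3] centre ((0.4112975299358368, -0.3280506432056427), 0.013875534757971764) flat dir deg mod60 33 [0.0251 0.0268]
0.66 [178.6, 284.4] [ 0.4089 -0.3323  0.    ]
```

View pics/w1.png

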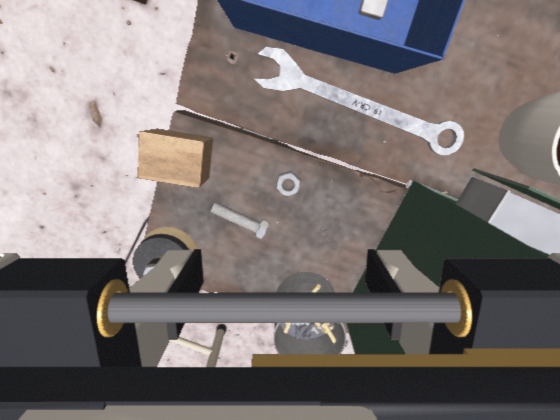

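The wrist view shows nut 2 at about px (row 184, col 288). The bolt, offcut and tin are clear of it. I'll go closer with a narrower jaw.

Call:
send_rows([
  [[-0.01,0,-0.25,-0.1],[-0.02,0.01,-0.5,-0.18],[-0.02,0.01,-0.58,-0.18],[-0.02,0.01,-0.58,-0.18],[-0.02,0.01,-0.58,-0.18]],
], jaw=0.55)

```text
clock: 3.42
tool_pos: [0.4113, -0.3286, 0.0815]
orientation: [-180.0, 0.1, -176.9]
force: [0.3, -0.3, 0.5]
opening: 0.0496
gripper_force: 0.0
```

```bash
python3 nut.py w2
```

```text
3.425 [ 0.41127859 -0.32861784  0.08150208] [-1.79957876e+02  6.86990881e-02 -1.76934301e+02]
0.68 [270.3, 201.3, 303.9, 241.7] centre ((0.4115143418312073, -0.3278505206108093), 0.014859877526760101) flat dir deg mod60 34 [0.0263 0.0284]
0.6 [217.4, 285.9] [ 0.411  -0.3279  0.    ]
```

View pics/w2.png

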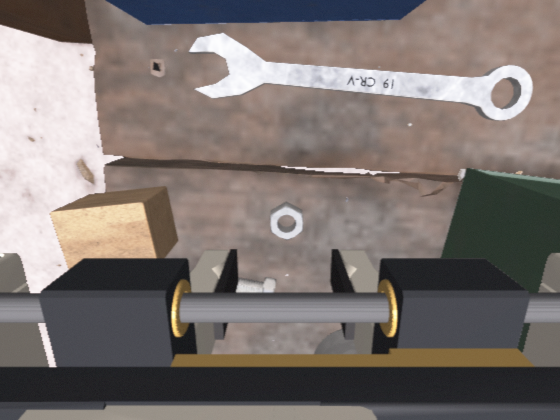

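Call:
send_rows([
  [[0,0.005,-0.2,0],[0,0.005,-0.33,0],[0,0.005,-0.37,0],[0,0.005,-0.37,0],[0,0.005,-0.37,0]],
])

```text
clock: 4.2
tool_pos: [0.4117, -0.3272, 0.0077]
orientation: [-180.0, 0.1, -176.9]
force: [0.0, 0.2, 0.6]
opening: 0.0477
gripper_force: 0.0
```

Call:
send_rows([
  [[0,0,0,0],[0,0,0,0],[0,0,0,0],[0,0,0,0],[0,0,0,0]],
], jaw=0)

```text
clock: 4.82
tool_pos: [0.4109, -0.327, 0.0068]
orientation: [-180.0, 0.0, -176.9]
force: [-1.0, 1.2, 4.6]
opening: 0.0228
gripper_force: 30.0
```

Call:
send_rows([
  [[0,0,0.2,0],[0,0,0.45,0],[0,0,0.75,0],[0,0,1,0],[0,0,1,0],[0,0,1,0]],
])

```text
clock: 5.58
tool_pos: [0.4103, -0.3265, 0.2059]
orientation: [180.0, -0.0, -176.9]
force: [-0.7, -0.6, -2.1]
opening: 0.0229
gripper_force: 30.0
```

Call:
send_rows([
  [[0,0,0.3,0],[0,0.1,0.5,0],[0.05,0.35,0.5,0.1],[0.1,0.6,0.5,0.2],[0.1,0.85,0.5,0.3],[0.1,1,0.5,0.4],[0.1,1,0.5,0.4]],
])

```text
clock: 6.45
tool_pos: [0.4302, -0.1252, 0.305]
orientation: [179.9, -0.1, -142.3]
force: [-0.3, -0.2, -0.5]
opening: 0.0227
gripper_force: 30.0
```

Call:
send_rows([
  [[0.05,0.3,0,0.1],[0.1,0.6,0,0.2],[0.15,0.9,0,0.3],[0.2,1,0,0.37],[0.2,1,0,0.37]],
])

```text
clock: 7.08
tool_pos: [0.4709, 0.0738, 0.3047]
orientation: [179.9, -0.2, -110.7]
force: [0.3, -0.6, -0.8]
opening: 0.0227
gripper_force: 30.0
```

Call:
send_rows([
  [[0,0.3,0,0],[0,0.6,0,0],[0,0.7,-0.2,0],[0,0.7,-0.4,0],[0,0.7,-0.4,0],[0,0.7,-0.4,0]],
])

```text
clock: 7.82
tool_pos: [0.4717, 0.2124, 0.2278]
orientation: [-179.9, 0.0, -110.9]
force: [-0.7, -0.4, 0.5]
opening: 0.0229
gripper_force: 30.0
```

```bash
cat > nest.py <<'E'
from h import *
import sys
n=sys.argv[1]
cal=ctrl.calibration("wrist"); o=ctrl.get_obs(); save("wrist",n)
print(o["clock"],o["tool_pos"],o["orientation"])
for t,z in [("nut_nest",0),("slot_far",.01),("slot_near",.01),("hold_down_bar",.026),("push_face",.052),("bar_home",.026),("nut_1",0)]:
    for q in ctrl.spot_point(t,"wrist")[:2]: print(t,round(q["conf"],2),np.round(q["pixel"],1),np.round(ray("wrist",q["pixel"],z,cal),4))
E
python3 nest.py w3
```

```text
7.825 [0.47165489 0.2123902  0.22778125] [-1.79941071e+02  1.40102939e-02 -1.10853263e+02]
nut_nest 0.81 [184.1 280.7] [0.4776 0.2184 0.    ]
slot_far 0.71 [149.  279.3] [0.4635 0.1777 0.01  ]
slot_near 0.62 [180.6 280. ] [0.4759 0.212  0.01  ]
hold_down_bar 0.87 [279.2 286.5] [0.5113 0.3267 0.026 ]
push_face 0.82 [349.2 287. ] [0.5397 0.4031 0.052 ]
bar_home 0.62 [183.6 277.9] [0.4778 0.2111 0.026 ]
nut_1 0.89 [195.8 409.6] [0.3369 0.2874 0.    ]
nut_1 0.88 [261.4 281. ] [0.5138 0.3138 0.    ]
```

View pics/w3.png

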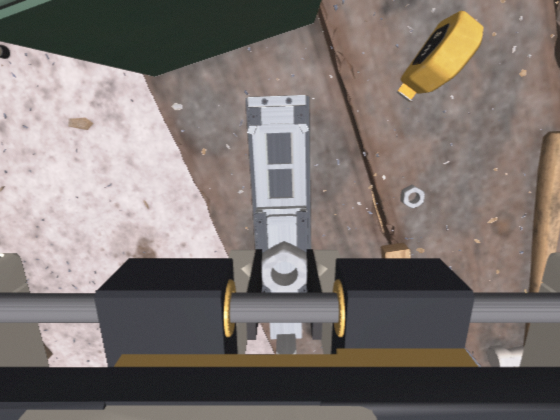

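The held nut is in the fingers at px (270,284). Both dark slots show: far at about (148,280), near at (182,280), with the nest axis nearly vertical in the image. Nut 1 is at (197,412). Next I'll fit the slot rectangles.

```bash
python3 - <<'E'
from h import *
cal=ctrl.calibration("wrist")
im=cv2.imread("pics/w3.png"); g=cv2.cvtColor(im,6)
print(g[120:212:2,280]); print(g[148,240:320:2]); print(g[182,240:320:2])
t=((g<110)*255).astype(np.uint8); t[:120]=0;t[205:]=0;t[:,:262]=0;t[:,298:]=0
for c in cv2.findContours(t,0,1)[0]:
    if cv2.contourArea(c)<200: continue
    b=cv2.minAreaRect(c); p=b[0]
    B=cv2.boxPoints(b); W=np.array([ray("wrist",(q[1],q[0]),.012,cal)[:2] for q in B])
    print(b,np.round(ray("wrist",(p[1],p[0]),.012,cal),4),np.round(np.linalg.norm(np.diff(W,axis=0),axis=1),4), np.round(W,4).tolist())
E
```

```text
[208 206 200 207 204 209 182 107 104 105 106 107 109 108 107 108 109 106
 107 108 105 110 176 205 196 107 107 107 109 108 105 107 108 105 105 107
 108 106 107 167 206 207 207 148 114 215]
[129 133 133 133 120 108 131 207 213 215 214 214 210 184 111 107 105 109
 105 106 107 105 106 110 110 110 191 210 211 209 208 206 206 113 106 118
 128 127 128 126]
[143 139 137 135 135 119 105 129 204 211 211 212 211 209 173 108 103 109
 108 106 107 108 106 108 110 107 166 202 208 207 203 203 206 137 108 105
 118 128 127 122]
((280.0, 183.5), (27.0, 20.0), 90.0) [0.476  0.2156 0.012 ] [0.0229 0.032  0.0235] [[0.4811, 0.1968], [0.4597, 0.2049], [0.4708, 0.2349], [0.4928, 0.2266]]
((278.5, 148.5), (29.0, 21.0), 90.0) [0.4632 0.1775 0.012 ] [0.0232 0.0322 0.0239] [[0.4684, 0.1585], [0.4466, 0.1668], [0.4579, 0.197], [0.4802, 0.1885]]
```

Call:
send_rows([
  [[-0.02,-0.1,-0.25,0.02],[-0.04,-0.17,-0.5,0.02],[-0.04,-0.17,-0.54,0.02],[-0.04,-0.17,-0.54,0.02],[-0.04,-0.17,-0.54,0.02]],
])

```text
clock: 8.85
tool_pos: [0.4642, 0.1805, 0.1205]
orientation: [-179.9, 0.2, -109.0]
force: [0.2, 0.7, -0.5]
opening: 0.0229
gripper_force: 30.0
```

```bash
python3 nest.py w4; cat > ortho.py <<'E'
from h import *
import sys
# orthophoto at height z around (cx,cy), rotated by nest yaw: rows = -nest y, cols = nest x ; 0.25mm/px
def ortho(im,cal,cx,cy,yaw,z,hx=60,hy=110,s=4):
    from scipy.spatial.transform import Rotation as Ro
    K=np.array(cal["mtx"]);R=Ro.from_euler('xyz',cal["attitude"],degrees=True).as_matrix();e=np.array(cal["eye"])
    u,v=np.meshgrid(np.arange(-hx*s,hx*s)/s/1000,np.arange(hy*s,-hy*s,-1)/s/1000)
    c,sn=np.cos(np.radians(yaw)),np.sin(np.radians(yaw))
    P=np.stack([cx+c*u-sn*v,cy+sn*u+c*v,np.full_like(u,z)],-1)-e
    q=P@R; x,y,d=q[...,0],-q[...,1],-q[...,2]
    return cv2.remap(im,(K[0,0]*x/d+K[0,2]).astype(np.float32),(K[1,1]*y/d+K[1,2]).astype(np.float32),1)
E
python3 - <<'E'
from ortho import *
cal=ctrl.calibration("wrist")
o=ortho(cv2.imread("pics/w4.png"),cal,.4632,.1775,-19,.016,50,60,5)
cv2.imwrite("pics/o4.png",o); print(o.shape)
import json; json.dump({k:np.array(v).tolist() for k,v in cal.items()},open("cal4.json","w"))
E
```

```text
8.85 [0.46415884 0.18049546 0.12046072] [-1.79887923e+02  1.51162170e-01 -1.08980793e+02]
nut_nest 0.7 [246.2 283. ] [0.4779 0.2195 0.    ]
slot_far 0.87 [201.5 283.7] [0.4624 0.1765 0.01  ]
slot_near 0.98 [246.3 280.6] [0.4784 0.2147 0.01  ]
hold_down_bar 0.98 [363.5 283.9] [0.5123 0.3223 0.026 ]
bar_home 0.77 [247.8 280.2] [0.4766 0.2092 0.026 ]
nut_1 0.93 [259.  283.7] [ 0.4815  0.2319 -0.    ]
nut_1 0.8 [264.9 450.2] [0.3364 0.288  0.    ]
(600, 500, 3)
```

View pics/o4.png

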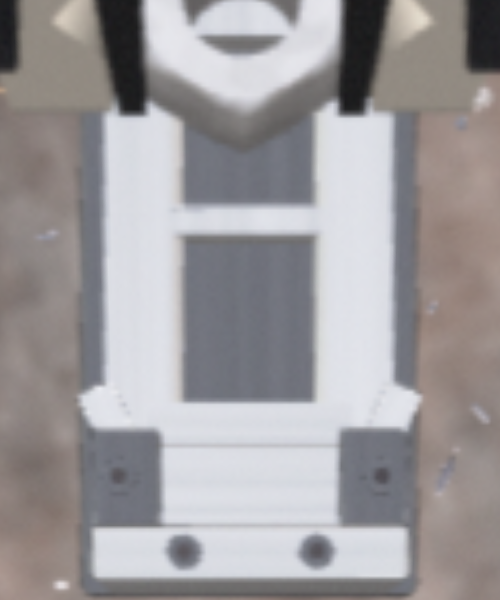

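The orthophoto shows the nest well aligned at yaw -19°. The far slot spans cols 183–315 and rows 236–402, and the held nut is at the top. The arm may still have been settling when I took it, so I'll re-measure at rest with matching calibration.

```bash
cat > slot.py <<'E'
from ortho import *
import sys
n=sys.argv[1]; cx,cy,z=map(float,sys.argv[2:5])
ctrl.snapshot("wrist"); ctrl.snapshot("wrist")
o=ctrl.get_obs(); cal=ctrl.calibration("wrist"); im=save("wrist",n)
print(o["clock"],np.round(o["tool_pos"],4),np.round(o["orientation"],2),cal["eye"])
g=cv2.cvtColor(ortho(im,cal,cx,cy,-19,z,50,60,5),cv2.COLOR_RGB2GRAY).astype(float)
cv2.imwrite("pics/g_"+n+".png",g)
def edges(p,lo,hi,off=0):
    d=np.diff(cv2.GaussianBlur(p.reshape(1,-1),(0,0),2)[0]); k=[i for i in range(lo,hi) if abs(d[i])>4 and abs(d[i])==abs(d[max(0,i-6):i+7]).max()]
    return [(round((i-off)/5,1),'+' if d[i]>0 else '-') for i in k]
for r in (260,300,340,380,460): print("row",(300-r)/5,"x edges mm",edges(g[r-4:r+5].mean(0),60,440,250))
for c in (230,250,270): print("col",c,"v edges mm (neg=up)",edges(g[:,c-4:c+5].mean(1),5,595,300))
E
python3 slot.py w5 .4632 .1775 .016
```

```text
9.35 [0.4628 0.1791 0.1187] [-1.8000e+02  1.0000e-02 -1.0902e+02] [0.43515559 0.10170956 0.27629852]
row 8.0 x edges mm [(-28.4, '+'), (-12.6, '-'), (13.8, '+'), (29.6, '-')]
row 0.0 x edges mm [(-28.4, '+'), (-12.6, '-'), (13.8, '+'), (29.8, '-')]
row -8.0 x edges mm [(-28.4, '+'), (-12.6, '-'), (14.0, '+'), (29.6, '-')]
row -16.0 x edges mm [(-31.6, '+'), (-12.8, '-'), (14.0, '+'), (34.2, '-')]
row -32.0 x edges mm [(-17.0, '+'), (19.2, '-'), (35.2, '+')]
col 230 v edges mm (neg=up) [(-55.8, '-'), (-49.0, '+'), (-39.4, '-'), (-21.6, '+'), (-15.8, '-'), (18.0, '+'), (53.4, '-'), (57.8, '+')]
col 250 v edges mm (neg=up) [(-55.8, '-'), (-49.0, '+'), (-37.8, '-'), (-21.6, '+'), (-15.8, '-'), (18.0, '+'), (53.2, '-'), (57.8, '+')]
col 270 v edges mm (neg=up) [(-59.0, '+'), (-55.8, '-'), (-50.2, '+'), (-41.2, '-'), (-21.6, '+'), (-15.6, '-'), (18.0, '+'), (53.2, '-'), (57.8, '+')][ WARN:0@1.405] global loadsave.cpp:1063 imwrite_ Unsupported depth image for selected encoder is fallbacked to CV_8U.
```

Call:
send_rows([
  [[0.002,-0.012,-0.2,0],[0.002,-0.012,-0.38,0],[0.002,-0.012,-0.445,0],[0.002,-0.012,-0.445,0],[0.002,-0.012,-0.445,0],[0.002,-0.012,-0.445,0]],
])

```text
clock: 10.15
tool_pos: [0.4638, 0.1773, 0.0307]
orientation: [-179.9, 0.1, -109.0]
force: [-0.8, -0.3, -0.5]
opening: 0.0227
gripper_force: 30.0
```

```bash
python3 slot.py w6 .4635 .1766 .016 2>/dev/null; python3 -c "
import cv2
a=cv2.imread('pics/w6.png')[150:350,170:400]; cv2.imwrite('pics/w6c.png',cv2.resize(a,None,fx=3,fy=3,interpolation=2))"
```

```text
10.25 [0.4636 0.1771 0.0304] [-1.7995e+02  9.0000e-02 -1.0902e+02] [0.43578744 0.0995101  0.18795985]
row 8.0 x edges mm [(-30.6, '+'), (-25.6, '+'), (-19.8, '-'), (-14.0, '+'), (-8.0, '-'), (5.8, '+'), (12.2, '-'), (18.0, '+'), (23.6, '-'), (28.6, '-')]
row 0.0 x edges mm [(-18.0, '-'), (-13.6, '+'), (-7.2, '+'), (5.6, '-'), (11.8, '-'), (16.2, '+'), (33.6, '+')]
row -8.0 x edges mm [(-29.0, '+'), (-13.2, '-'), (13.2, '+'), (29.2, '-'), (33.6, '+')]
row -16.0 x edges mm [(-34.8, '+'), (-13.2, '-'), (13.4, '+'), (35.0, '-')]
row -32.0 x edges mm [(-18.4, '+'), (19.0, '-')]
col 230 v edges mm (neg=up) [(-56.6, '-'), (-24.2, '+'), (-19.2, '-'), (-4.8, '+'), (2.0, '-'), (16.2, '+'), (51.0, '-'), (57.6, '+')]
col 250 v edges mm (neg=up) [(-56.4, '-'), (-24.2, '+'), (-19.8, '-'), (-4.2, '+'), (3.0, '-'), (16.2, '+'), (50.8, '-'), (57.6, '+')]
col 270 v edges mm (neg=up) [(-56.4, '-'), (-24.2, '+'), (-18.0, '-'), (-5.8, '+'), (0.4, '-'), (16.2, '+'), (50.8, '-'), (57.6, '+')]
```

View pics/w6c.png

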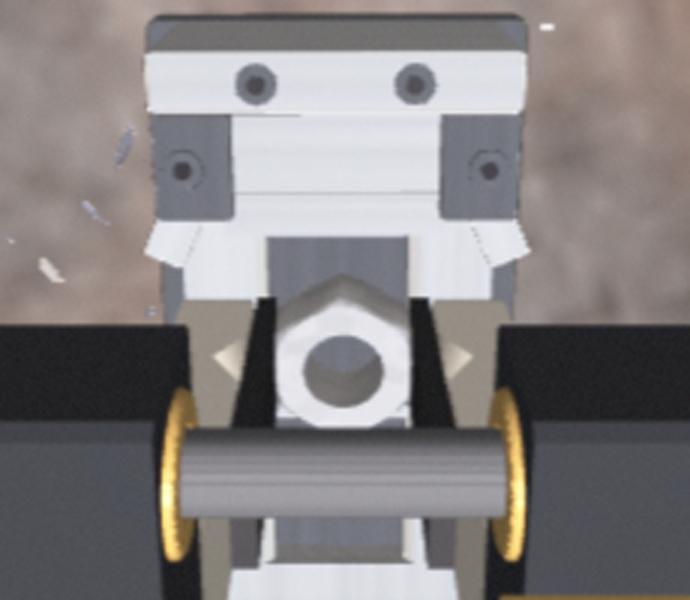

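```bash
python3 - <<'E'
from h import *
cal=ctrl.calibration("wrist"); print(ctrl.get_obs()["tool_pos"])
def uv(r,c,z):
    p=ray("wrist",(150+r/3,170+c/3),z,cal)[:2]-[.4635,.1766]; return np.round([p@[.9455,-.3256]*1e3,p@[.3256,.9455]*1e3],1)
print("bore top",uv(371,343,.036),"top vertex -v",uv(303,343,.036),"bottom vertex -v",uv(274,343,.023),"top vertex +v",uv(428,343,.036))
print("slot -v rim",uv(237,338,.016),"slot +v rim", uv(562,338,.016),"stop face top",uv(114,338,.042),"base end",uv(15,338,0))
E
```

```text
[0.46346772 0.17699575 0.03025063]
bore top [-1.2  0.8] top vertex -v [ -1.2 -12. ] bottom vertex -v [ -1.2 -11.7] top vertex +v [-1.2 11.9]
slot -v rim [ -0.3 -16.1] slot +v rim [-0.2 56. ] stop face top [ -0.4 -46. ] base end [ -0.3 -55. ]
```

The nut's axis is 0.9 mm toward nest -x of the slot centre, and it is centred along y. I'll correct that and lower gently.

Call:
send_rows([
  [[0.004,-0.0015,0,0],[0.004,-0.0015,0,0],[0.004,-0.0015,-0.02,0],[0.004,-0.0015,-0.035,0],[0.004,-0.0015,-0.05,0],[0.004,-0.0015,-0.06,0],[0.004,-0.0015,-0.06,0]],
])

```text
clock: 11.18
tool_pos: [0.4639, 0.1763, 0.0174]
orientation: [180.0, -0.0, -109.0]
force: [-0.1, -0.2, -0.3]
opening: 0.023
gripper_force: 30.0
```

Call:
send_rows([
  [[0,0,0,0],[0,0,0,0],[0,0,0,0],[0,0,0.05,0],[0,0,0.2,0],[0,0,0.45,0],[0,0,0.55,0],[0,0,0.55,0]],
], jaw=0.5)

```text
clock: 12.18
tool_pos: [0.4649, 0.1772, 0.1301]
orientation: [-179.9, 0.2, -109.0]
force: [-0.6, -1.4, 0.0]
opening: 0.0442
gripper_force: 0.0
```

```bash
python3 - <<'E'
from h import *
im=save("wrist","w7"); cv2.imwrite("pics/w7c.png",cv2.resize(im[130:330,170:400,::-1],None,fx=3,fy=3,interpolation=2))
for q in ctrl.spot_point("nut_1","wrist"): print(q["conf"],q["pixel"],ray("wrist",q["pixel"],.01),ray("wrist",q["pixel"],0))
E
```

```text
0.86 [201.3, 284.0] [0.46203241 0.1740679  0.01      ] [0.46297577 0.17680121 0.        ]
0.49 [263.3, 445.7] [0.34028983 0.27910925 0.01      ] [0.33681151 0.28565765 0.        ]
0.46 [359.2, 284.6] [0.51622588 0.33303101 0.01      ] [0.51913754 0.34153784 0.        ]
```

View pics/w7c.png

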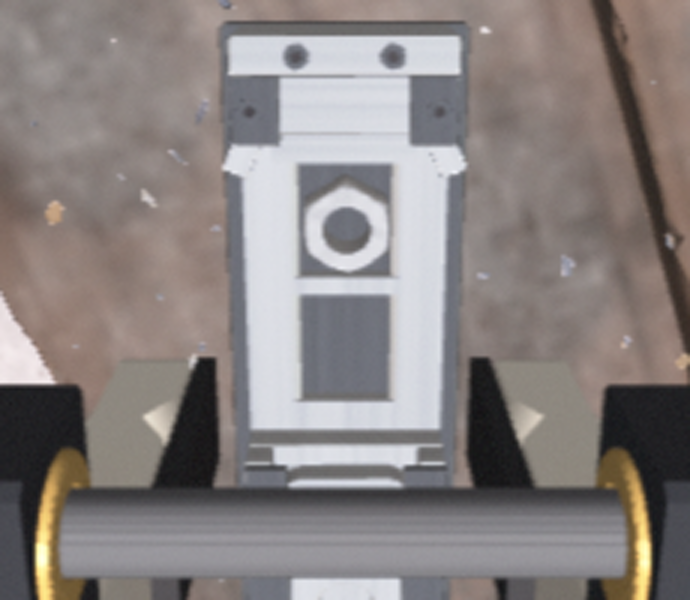

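The first nut sits flat in the far slot (px crop (229,346)). The near slot is empty. Now nut 1.

Call:
send_rows([
  [[-0.2,0.18,0,0],[-0.4,0.36,0,0],[-0.6,0.53,0,0],[-0.63,0.55,-0.1,0],[-0.63,0.55,-0.14,0],[-0.63,0.55,-0.14,0],[-0.63,0.55,-0.14,0]],
])

```text
clock: 13.15
tool_pos: [0.3386, 0.286, 0.0997]
orientation: [-180.0, -0.0, -109.1]
force: [-0.5, 0.3, 0.3]
opening: 0.0436
gripper_force: 0.0
```

```bash
python3 -c "
from h import *
ctrl.snapshot('wrist');ctrl.snapshot('wrist')"; python3 nut.py w8
```

```text
13.25 [0.33854881 0.28617377 0.09987018] [-1.79991390e+02  2.18990193e-02 -1.09090412e+02]
0.77 [267.2, 194.5, 301.8, 228.8] centre ((0.3370960056781769, 0.2857118248939514), 0.014873463660478592) flat dir deg mod60 41 [0.026  0.0284]
0.65 [44.8, 112.2, 91.4, 155.0] centre ((0.47011059522628784, 0.17558670043945312), 0.016389988362789154) flat dir deg mod60 42 [0.0294 0.0311]
0.68 [209.2, 284.0] [0.3374 0.2855 0.    ]
0.56 [133.1, 71.4] [0.471  0.1747 0.    ]
```

View pics/w8.png

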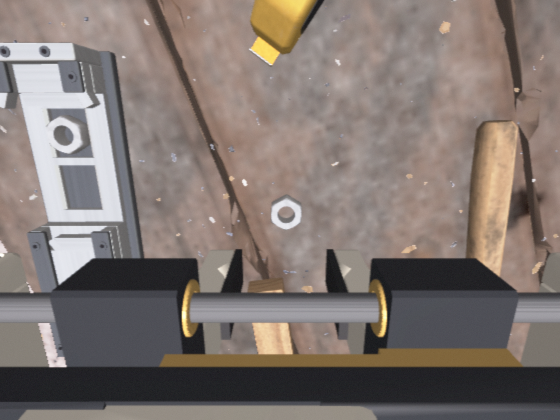

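Nut 1 is at px (213,286) with its flats already aligned with the fingers; the offcut lies clear behind.

Call:
send_rows([
  [[-0.002,-0.005,-0.25,0],[-0.002,-0.005,-0.42,0],[-0.002,-0.005,-0.465,0],[-0.002,-0.005,-0.465,0],[-0.002,-0.005,-0.465,0]],
])

```text
clock: 14.02
tool_pos: [0.3381, 0.2863, 0.0077]
orientation: [-180.0, 0.1, -109.0]
force: [0.4, 1.4, 0.5]
opening: 0.0438
gripper_force: 0.0
```

Call:
send_rows([
  [[0,0,0,0],[0,0,0,0],[0,0,0,0],[0,0,0,0],[0,0,0,0]],
], jaw=0)

```text
clock: 14.65
tool_pos: [0.3377, 0.2857, 0.007]
orientation: [-180.0, 0.0, -109.0]
force: [-1.5, 0.2, 6.4]
opening: 0.023
gripper_force: 30.0
```

Call:
send_rows([
  [[0,0,0.2,0],[0,0,0.4,0],[0.2,-0.1,0.46,0],[0.4,-0.2,0.46,0],[0.6,-0.3,0.46,0],[0.69,-0.35,0.46,0],[0.69,-0.35,0.46,0],[0.69,-0.35,0.46,0]],
])

```text
clock: 15.65
tool_pos: [0.4749, 0.2152, 0.0983]
orientation: [180.0, -0.0, -109.0]
force: [-0.1, 0.1, -0.7]
opening: 0.023
gripper_force: 30.0
```

```bash
python3 slot.py w9 .4772 .2141 .016 2>/dev/null | head -6
```

```text
15.75 [0.4749 0.2157 0.0986] [ 179.99   -0.   -108.98] [0.44735273 0.13827891 0.25622411]
row 8.0 x edges mm [(-30.0, '+'), (-14.2, '-'), (12.4, '+'), (28.4, '-')]
row 0.0 x edges mm [(-30.0, '+'), (-14.2, '-'), (12.4, '+'), (28.2, '-')]
row -8.0 x edges mm [(-29.8, '+'), (-14.0, '-'), (12.6, '+'), (28.4, '-')]
row -16.0 x edges mm [(-29.8, '+'), (-14.0, '-'), (12.6, '+'), (28.4, '-'), (33.6, '+')]
row -32.0 x edges mm [(-29.8, '+'), (-14.2, '-'), (-11.8, '+'), (-4.6, '-'), (2.8, '+'), (9.8, '-'), (12.6, '+'), (28.4, '-')]
```

Call:
send_rows([
  [[0.009,-0.007,-0.15,0],[0.009,-0.007,-0.3,0],[0.009,-0.007,-0.345,0],[0.009,-0.007,-0.345,0],[0.009,-0.007,-0.345,0]],
])

```text
clock: 16.42
tool_pos: [0.4779, 0.2147, 0.0306]
orientation: [-179.9, 0.1, -109.0]
force: [-0.1, 0.4, -1.1]
opening: 0.0227
gripper_force: 30.0
```

```bash
python3 slot.py w10 .4772 .2141 .016 2>/dev/null | head -6;  python3 -c "
import cv2
a=cv2.imread('pics/w10.png')[150:350,170:400]; cv2.imwrite('pics/w10c.png',cv2.resize(a,None,fx=3,fy=3,interpolation=2))"
```

```text
16.525 [0.4779 0.2146 0.0306] [-1.7995e+02  9.0000e-02 -1.0901e+02] [0.45007563 0.13696917 0.18813949]
row 8.0 x edges mm [(-30.2, '+'), (-25.0, '+'), (-19.2, '-'), (-13.4, '+'), (-7.4, '-'), (6.4, '+'), (12.6, '-'), (18.4, '+'), (24.2, '-'), (29.4, '-')]
row 0.0 x edges mm [(-17.6, '-'), (-13.0, '+'), (-7.2, '+'), (6.4, '-'), (12.4, '-'), (16.8, '+'), (33.0, '+')]
row -8.0 x edges mm [(-29.8, '+'), (-14.0, '-'), (12.4, '+'), (28.2, '-'), (33.0, '+')]
row -16.0 x edges mm [(-29.8, '+'), (-14.0, '-'), (12.4, '+'), (28.2, '-')]
row -32.0 x edges mm [(-34.0, '-'), (-29.8, '+'), (-14.2, '-'), (-12.6, '+'), (-5.6, '-'), (3.0, '+'), (10.0, '-'), (12.6, '+'), (28.2, '-'), (33.0, '+')]
```

View pics/w10c.png

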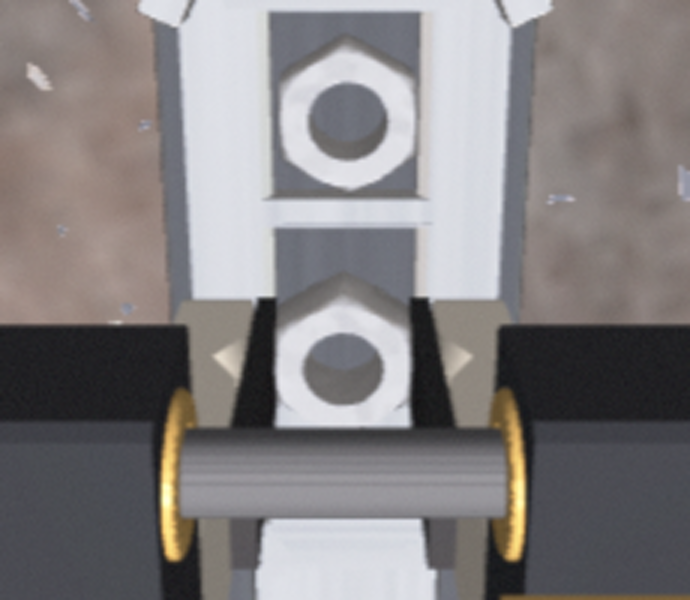

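The held nut is about 0.5 mm toward +x and 1 mm toward +y of the near slot; the far nut sits flat. I'll correct and lower.

Call:
send_rows([
  [[-0.004,-0.004,0,0],[-0.004,-0.004,0,0],[-0.004,-0.004,-0.02,0],[-0.004,-0.004,-0.035,0],[-0.004,-0.004,-0.05,0],[-0.004,-0.004,-0.06,0],[-0.004,-0.004,-0.06,0]],
])

```text
clock: 17.45
tool_pos: [0.4765, 0.2131, 0.0173]
orientation: [180.0, -0.0, -109.0]
force: [0.7, 0.6, -0.6]
opening: 0.0228
gripper_force: 30.0
```

Call:
send_rows([
  [[0,0,0,0],[0,0,0,0],[0,0,0,0],[0,0,0.05,0],[0,0,0.2,0],[0,0,0.45,0],[0,0,0.61,0],[0,0,0.61,0]],
], jaw=0.5)

```text
clock: 18.45
tool_pos: [0.478, 0.2144, 0.1432]
orientation: [-179.8, 0.3, -109.0]
force: [0.8, 0.9, -0.3]
opening: 0.0439
gripper_force: 0.0
```

Call:
send_rows([
  [[0.1,0.28,0,0],[0.2,0.55,0,0],[0.3,0.85,0,0],[0.34,1,0,0],[0.34,1,0,0],[0.34,1,0,0]],
], jaw=0)

```text
clock: 19.2
tool_pos: [0.5439, 0.4124, 0.1387]
orientation: [180.0, -0.1, -109.0]
force: [-0.5, -0.7, 0.4]
opening: 0.0007
gripper_force: 0.0
```

```bash
python3 - <<'E'
from h import *
ctrl.snapshot("wrist"); o=ctrl.get_obs(); cal=ctrl.calibration("wrist"); im=save("wrist","w11")
print(o["clock"],o["tool_pos"],o["orientation"])
def uv(p): p=p[:2]-np.array([.4768,.2131]); return np.round([p@[.9455,-.3256],p@[.3256,.9455]],4)
for t,z in [("push_face",.052),("hold_down_bar",.026),("nut_1",.01),("slot_near",.01),("slim_offcut",0)]:
    for q in ctrl.spot_point(t,"wrist")[:2]: p=ray("wrist",q["pixel"],z,cal); print(t,round(q["conf"],2),np.round(q["pixel"]),np.round(p,4),uv(p))
E
```

```text
19.25 [0.54407687 0.41217748 0.13920795] [ 1.79971615e+02 -5.93329829e-02 -1.09043762e+02]
push_face 0.93 [205. 284.] [0.5403 0.4043 0.052 ] [-0.0023  0.2014]
hold_down_bar 0.56 [ 88. 285.] [0.5112 0.3224 0.026 ] [-0.003   0.1146]
slim_offcut 0.57 [ 97. 447.] [0.3827 0.3734 0.    ] [-0.1412  0.1209]
```

View pics/w11.png

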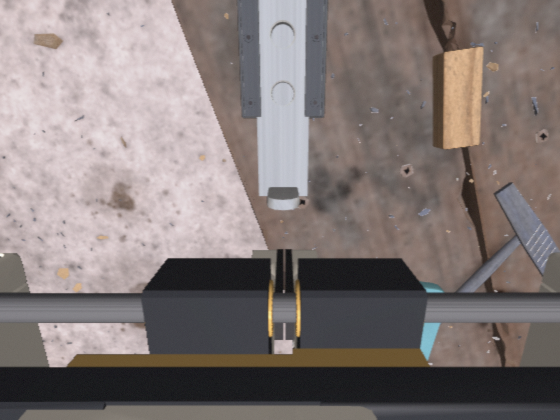

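The bar's turned-up end is at px (197,284) and the closed fingers are behind it and aligned. The path down behind it is clear. From here I'll rely on the networks and forces, since the picture budget is spent.

Call:
send_rows([
  [[0.034,0.1,0,0],[0.034,0.1,-0.1,0],[0.034,0.1,-0.25,0],[0.034,0.1,-0.42,0],[0.034,0.1,-0.46,0],[0.034,0.1,-0.46,0],[0.034,0.1,-0.46,0]],
])

```text
clock: 20.42
tool_pos: [0.5521, 0.4339, 0.0493]
orientation: [-179.9, 0.1, -109.0]
force: [0.1, -0.4, 0.1]
opening: 0.0001
gripper_force: 0.0
```

Call:
send_rows([
  [[-0.008,-0.024,0,0],[-0.016,-0.047,0,0],[-0.024,-0.071,0,0],[-0.033,-0.095,0,0],[-0.041,-0.118,0,0],[-0.049,-0.142,0,0],[-0.057,-0.166,0,0]],
])

```text
clock: 21.3
tool_pos: [0.5401, 0.4002, 0.0478]
orientation: [-180.0, 0.1, -109.0]
force: [2.1, 3.5, 0.4]
opening: 0.0008
gripper_force: 1.5
```

Call:
send_rows([
  [[-0.01,-0.028,0,0],[-0.02,-0.057,0,0],[-0.029,-0.085,0,0],[-0.039,-0.113,0,0],[-0.049,-0.142,0,0],[-0.059,-0.17,0,0],[-0.068,-0.198,0,0],[-0.078,-0.227,0,0],[-0.088,-0.255,0,0],[-0.098,-0.284,0,0],[-0.107,-0.312,0,0],[-0.117,-0.34,0,0]],
])

```text
clock: 22.8
tool_pos: [0.5166, 0.3318, 0.0477]
orientation: [-180.0, 0.0, -109.0]
force: [2.0, 4.6, 2.7]
opening: 0.0005
gripper_force: 2.5
```

```bash
cat > st.py <<'E'
from h import *
def uv(p): p=p[:2]-np.array([.4768,.2131]); return np.round([p@[.9455,-.3256],p@[.3256,.9455]],4)
o=ctrl.get_obs(); print("tcp",uv(o["tool_pos"]),o["force"])
for cam in("wrist","top","scene"):
    ctrl.snapshot(cam); cal=ctrl.calibration(cam)
    for t,z in [("push_face",.052),("hold_down_bar",.026),("nut_1",.01)]:
        for q in ctrl.spot_point(t,cam)[:3]: p=ray(cam,q["pixel"],z,cal); print(cam,t,round(q["conf"],2),np.round(q["pixel"]),np.round(p,4),uv(p))
E
python3 st.py
```

```text
tcp [-0.001   0.1252] [1.96226084 4.6472082  2.6508325 ]
wrist push_face 0.85 [251. 280.] [0.5135 0.3197 0.052 ] [0.     0.1128]
wrist hold_down_bar 0.75 [ 79. 282.] [0.4857 0.2412 0.026 ] [-0.0007  0.0294]
wrist nut_1 0.73 [ 22. 281.] [0.4763 0.2136 0.01  ] [-0.0007  0.0003]
top push_face 0.65 [172. 172.] [0.5192 0.3237 0.052 ] [0.004  0.1184]
top hold_down_bar 0.6 [183. 197.] [0.4913 0.2483 0.026 ] [0.0023 0.038 ]
top hold_down_bar 0.42 [243. 363.] [ 0.317  -0.2729  0.026 ] [ 0.0072 -0.5116]
top nut_1 0.4 [183. 196.] [0.4941 0.255  0.01  ] [0.0027 0.0453]
scene push_face 0.91 [232. 144.] [0.5151 0.3092 0.052 ] [0.0049 0.1034]
scene push_face 0.7 [166. 364.] [ 0.4861 -0.3861  0.052 ] [ 0.2039 -0.5635]
```

Call:
send_rows([
  [[-0.005,-0.014,0,0],[-0.01,-0.028,0,0],[-0.015,-0.043,0,0],[-0.02,-0.057,0,0],[-0.024,-0.071,0,0],[-0.029,-0.085,0,0],[-0.034,-0.099,0,0],[-0.039,-0.113,0,0]],
])

```text
clock: 24.4
tool_pos: [0.5086, 0.309, 0.0475]
orientation: [180.0, -0.0, -109.0]
force: [1.0, 2.3, -2.0]
opening: 0.0006
gripper_force: 1.0
```

Call:
send_rows([
  [[-0.002,-0.005,0,0],[-0.003,-0.01,0,0],[-0.005,-0.014,0,0],[-0.007,-0.019,0,0],[-0.008,-0.024,0,0],[-0.008,-0.024,0,0]],
])

```text
clock: 25.15
tool_pos: [0.5071, 0.3044, 0.0475]
orientation: [180.0, -0.0, -109.0]
force: [0.7, 2.0, -1.2]
opening: 0.0003
gripper_force: 0.8
```

Call:
send_rows([
  [[-0.002,-0.005,0,0],[-0.003,-0.009,0,0],[-0.005,-0.014,0,0],[-0.005,-0.014,0,0]],
])

```text
clock: 25.65
tool_pos: [0.5061, 0.3016, 0.0476]
orientation: [180.0, -0.0, -109.0]
force: [0.8, 1.8, -0.0]
opening: 0.0001
gripper_force: 0.8
```

Call:
send_rows([
  [[-0.002,-0.005,0,0],[-0.003,-0.009,0,0],[-0.003,-0.009,0,0]],
])

```text
clock: 26.02
tool_pos: [0.5063, 0.3012, 0.0481]
orientation: [-179.9, 0.1, -109.0]
force: [1.1, 6.5, -0.9]
opening: 0.0005
gripper_force: 2.8
```

Call:
send_rows([
  [[-0.002,-0.005,0,0],[-0.003,-0.009,0,0],[-0.003,-0.009,0,0]],
])

```text
clock: 26.4
tool_pos: [0.5067, 0.301, 0.0487]
orientation: [-179.9, 0.3, -109.0]
force: [2.4, 9.2, -1.2]
opening: 0.0006
gripper_force: 4.6
```

Call:
send_rows([
  [[-0.003,-0.009,0,0],[-0.007,-0.019,0,0],[-0.01,-0.028,0,0],[-0.01,-0.028,0,0]],
])

```text
clock: 26.9
tool_pos: [0.5071, 0.3006, 0.0499]
orientation: [-179.7, 0.9, -108.9]
force: [3.7, 22.7, -4.8]
opening: 0.0003
gripper_force: 11.5
```

```bash
python3 st.py
```

```text
tcp [0.0002 0.0926] [ 3.72336828 22.7181523  -4.80116129]
wrist push_face 0.93 [254. 283.] [0.5038 0.292  0.052 ] [-0.0001  0.0834]
wrist push_face 0.75 [ 85. 281.] [0.4781 0.2144 0.052 ] [0.0008 0.0017]
wrist hold_down_bar 0.7 [ 79. 283.] [0.4761 0.2111 0.026 ] [-0.0001 -0.0021]
wrist nut_1 0.88 [ 88. 282.] [0.478  0.2141 0.01  ] [0.0008 0.0014]
wrist nut_1 0.58 [ 96. 287.] [0.4767 0.2193 0.01  ] [-0.0022  0.0059]
top push_face 0.74 [173. 183.] [0.5158 0.2895 0.052 ] [0.012  0.0849]
top hold_down_bar 0.85 [189. 207.] [0.4719 0.2169 0.026 ] [-0.0059  0.002 ]
top hold_down_bar 0.44 [172. 358.] [ 0.5412 -0.2552  0.026 ] [ 0.2134 -0.4218]
scene push_face 0.84 [231. 153.] [0.5079 0.287  0.052 ] [0.0053 0.08  ]
scene hold_down_bar 0.56 [237. 184.] [0.475  0.2168 0.026 ] [-0.0029  0.0029]
scene nut_1 0.54 [240. 188.] [0.4747 0.2095 0.01  ] [-0.0008 -0.0041]
```

Call:
send_rows([
  [[0.02,0.06,0,0],[0.04,0.12,0,0],[0.08,0.22,0,0],[0.08,0.22,0.1,0],[0.08,0.22,0.35,0],[0.08,0.22,0.6,0],[0.08,0.22,0.6,0],[0.08,0.22,0.6,0]],
])

```text
clock: 28.5
tool_pos: [0.5185, 0.336, 0.1671]
orientation: [180.0, -0.1, -109.1]
force: [0.4, 0.8, -1.2]
opening: 0.0006
gripper_force: 0.0
```

```bash
python3 st.py; python3 - <<'E'
from ortho import *
ctrl.snapshot("wrist"); cal=ctrl.calibration("wrist"); im=save("wrist","w12")
# nest-axis profile along centre line at bar-top height z=.034, origin = near slot
g=cv2.cvtColor(ortho(im,cal,.4768,.2131,-19,.034,30,110,2),cv2.COLOR_RGB2GRAY)
print("centre column, v from +110 to -110 step 2mm:",g[::4,58:63].mean(1).astype(int).tolist())
E
```

```text
tcp [-0.0006  0.1297] [ 0.44134486  0.78223285 -1.21053716]
wrist push_face 0.84 [152. 281.] [0.505  0.2919 0.052 ] [0.001  0.0837]
wrist push_face 0.45 [ 40. 282.] [0.4767 0.2135 0.052 ] [-0.0002  0.0003]
wrist hold_down_bar 0.73 [ 44. 283.] [0.4756 0.2119 0.026 ] [-0.0008 -0.0015]
wrist nut_1 0.48 [ 50. 280.] [0.4789 0.2131 0.01  ] [0.002  0.0007]
top push_face 0.6 [176. 183.] [0.507 0.289 0.052] [0.0038 0.0816]
top hold_down_bar 0.65 [188. 208.] [0.4755 0.2127 0.026 ] [-0.0011 -0.0008]
scene push_face 0.64 [233. 154.] [0.4982 0.2851 0.052 ] [-0.0032  0.0751]
scene hold_down_bar 0.64 [236. 186.] [0.4771 0.2117 0.026 ] [ 0.0007 -0.0012]
scene hold_down_bar 0.38 [245. 186.] [0.4424 0.2221 0.026 ] [-0.0355 -0.0027]
scene nut_1 0.4 [243. 184.] [0.4676 0.2222 0.01  ] [-0.0116  0.0057]
centre column, v from +110 to -110 step 2mm: [198, 197, 197, 198, 198, 198, 198, 198, 199, 199, 199, 200, 193, 201, 204, 205, 203, 110, 102, 192, 202, 201, 202, 202, 202, 202, 202, 202, 202, 202, 202, 202, 202, 202, 202, 202, 202, 203, 202, 202, 202, 203, 202, 202, 202, 202, 203, 202, 202, 201, 202, 120, 101, 101, 101, 101, 94, 104, 153, 175, 201, 201, 201, 200, 200, 201, 200, 200, 201, 201, 75, 0, 0, 0, 0, 0, 0, 0, 0, 0, 0, 0, 0, 0, 0, 0, 0, 0, 0, 0, 0, 0, 0, 0, 0, 0, 0, 0, 0, 0, 0, 0, 0, 0, 0, 0, 0, 0, 0, 0]
```

Call:
send_rows([
  [[-0.06,-0.17,0.1,0],[-0.12,-0.35,0.1,0],[-0.18,-0.52,0.1,0],[-0.18,-0.52,0.1,0],[-0.18,-0.52,0.1,0]],
])

```text
clock: 29.82
tool_pos: [0.4833, 0.2329, 0.188]
orientation: [-180.0, 0.1, -109.0]
force: [-0.1, 0.9, 0.5]
opening: 0.0005
gripper_force: 0.0
```

```bash
python3 - <<'E'
from ortho import *
ctrl.snapshot("wrist");ctrl.snapshot("wrist"); cal=ctrl.calibration("wrist"); im=save("wrist","w13")
g=cv2.cvtColor(ortho(im,cal,.4768,.2131,-19,.034,40,110,2),cv2.COLOR_RGB2GRAY)
print("centre v +20..-110 step 2mm:",g[180::4,78:83].mean(1).astype(int).tolist())
print("x profile at v=-80 (strips)",g[380,::4].tolist())
for t,z in [("hold_down_bar",.026),("nut_1",.01),("push_face",.052)]:
    for q in ctrl.spot_point(t,"wrist")[:3]:
        p=ray("wrist",q["pixel"],z,cal)[:2]-[.4768,.2131]; print(t,round(q["conf"],2),np.round([p@[.9455,-.3256],p@[.3256,.9455]],4))
for t in ["hex_bolt","bits_tin","cup_brush","spanner","slim_offcut","offcut"]:
    ctrl.snapshot("top"); q=ctrl.spot_point(t,"top")
    if q: print(t,round(q[0]["conf"],2),np.round(ray("top",q[0]["pixel"],0),3))
E
```

```text
centre v +20..-110 step 2mm: [205, 205, 206, 206, 205, 200, 138, 203, 122, 98, 104, 103, 103, 104, 158, 205, 204, 204, 205, 205, 205, 205, 205, 205, 204, 200, 183, 102, 102, 103, 102, 103, 103, 168, 194, 205, 204, 205, 205, 205, 204, 204, 204, 204, 204, 204, 203, 204, 202, 198, 199, 196, 171, 194, 200, 196, 199, 198, 139, 139, 146, 150, 145, 142, 144]
x profile at v=-80 (strips) [117, 121, 123, 126, 101, 98, 105, 104, 105, 104, 103, 108, 201, 203, 203, 201, 201, 201, 200, 200, 199, 199, 199, 200, 199, 199, 203, 203, 163, 108, 103, 104, 104, 103, 111, 107, 112, 131, 129, 128]
hold_down_bar 0.83 [-0.001  0.001]
hold_down_bar 0.19 [-0.1315  0.1055]
nut_1 0.52 [ 0.0002 -0.0011]
nut_1 0.5 [-0.0014 -0.0404]
push_face 0.7 [0.0029 0.0799]
push_face 0.25 [-0.0002 -0.0421]
hex_bolt 0.65 [ 0.471 -0.357  0.   ]
bits_tin 0.86 [ 0.533 -0.252  0.   ]
cup_brush 0.76 [ 0.526 -0.42   0.   ]
spanner 0.84 [ 0.31  -0.277  0.   ]
slim_offcut 0.64 [0.391 0.381 0.   ]
offcut 0.83 [ 0.428 -0.443  0.   ]
```

```bash
python3 -c "
from plant import ctrl
print(ctrl.close_job())"
```

```text
the job is handed in; nothing more can be done
None
```

Job handed in at about 30 s of the 72 s: both nuts lie in their slots, and the bar is under the far strips, home against the end stop, with its tap holes over the nuts. The bystanders I re-measured had not moved. I overran the picture limit by one, viewing 11 instead of 10.

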